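Wedge the catch of the tilting model holder open, take the model out and load the scanner

ROBOT

A 6-joint arm with a two-finger parallel gripper is mounted at the origin on a cart in front of the work surface, level with it; the furniture and walls round the work are solid. World frame = base frame: x ahead of the robot, y to its left, z up, the work surface at z = 0. Lengths are in m, angles in rad, forces in N, time in s.
With the tool pointing down it reaches from about 0.3 to 0.875 m from the base axis. Payload 4.2 kg.
Tool frame: the origin (TCP) lies at the very end of the fingers, on their centre line; the grasp point (between the pads) lies 19 mm behind it (robot.grasp_offset is the distance from the TCP to the grasp point, in m); y points along the fingers, x is the direction in which the jaws open and shut, and the axes are right-handed (so a half turn about y gives the same grasp; the last joint's range is limited). The gripper opens to 85 mm and grips with 20 to 120 N. Pads are 22 mm wide; open, the fingers measure 114 mm over their backs; the gripper's body (76 mm by 85 mm) begins 54 mm behind the grasp point. The pads swing forward as they close: fully open they stand 13 mm farther back than shut.
Start: joints at [-1.362, 0.32, 1.565, -0, 1.257, -0.02], TCP at [0.13, -0.56, 0.231] pointing down, gripper open.
Joint ranges: [-3.11, 3.11], [-0.84, 2.01], [0.21, 2.61], [-1.34, 4.49], [0.05, 2.63], [-2.56, 2.56]. Speed limits (rad/s): [2.57, 2.57, 3.14, 3.14, 3.14, 3.14].

INTERFACE

Orientations are given as a unit quaternion [x, y, z, w].
In Python, from cell import robot gives the robot as it stands. The module is installed in compiled form; this text tells all that it offers. Calls block until the motion is done:
- robot.move_to(position, orientation): joint-space move of the TCP to a pose.
- robot.servo_line(position, rot=None, rate=0.15, contact_N=None): straight line of the TCP; rot=None keeps the orientation; rate is the mean speed in m/s. With contact_N (N) it stops when the force on the tool has changed by that much, and returns True; else False.
- robot.move_j(angles): joint-space move.
- robot.move_gripper(opening, squeeze=None): opening from 0.0 (shut) to 1.0 (fully open); squeeze is the grip in N (None keeps the last); returns when the fingers have stopped.
- robot.dwell(seconds).
- robot.solve_ik(position, orientation): joint angles nearest the present ones, or None.
- robot.grab_frame(name): name is "side" or "top" or "wrist"; returns a dict with "frame" (384x512x3 uint8, red, green, blue), "fx", "fy", "cx", "cy" (pixels), "rvec" (rotation vector, rad) and "tvec" (3), from world to camera coordinates, as OpenCV has them; the wrist camera has in their place "mount" (4x4, takes a point from camera to tool coordinates, whose origin is the TCP and whose axes are the tool frame's). Camera axes: x right, y down, z forward; pixel columns grow to the right and rows downward; lengths in m; the calibration is good to about 2 mm. A picture is of the moment at which its call begins: read the wrist's pose just before it. There is no depth.
A pose or a line that the arm cannot do raises robot.MotionError and nothing moves.
- robot.close_job(): hands the job in, once; it reports no verdict.
Trained networks look in a picture, given as the dict that the camera call returned (one of the last four; its "shot" number tells which), for a name from the list of things; names that differ only in an ending like _2 or _b are one class to them, and where a whole thing is asked for, a point or a joint stands for the part that bears it (a point fixed in the world has none). Each returns a list of dicts, best first, with "confidence" (0 to 1); they miss things now and then, are a little off and sometimes report something else, mostly with a low value. They report only what shows in the picture. A call takes as long as a camera call. They do not tell look-alikes from the thing itself.
- robot.recognise(picture, query): "bbox" ([left, top, width, height] in pixels, round what is visible of it).
Readings, each from a call of its own:
- robot.current_clock(): time.
- robot.current_joint_pos(): joint angles.
- robot.current_dq(): joint speeds.
- robot.current_joint_torque(): joint torques, N m.
- robot.current_eef_pos(): TCP position.
- robot.current_eef_rot(): TCP orientation.
- robot.current_force(): force on the tool from outside, world axes, zero at the start.
- robot.current_moment(): the same for the moment, N m.
- robot.current_finger_gap(): opening from 0.0 (shut) to 1.0 (fully open).
Only numpy, scipy, OpenCV 4.12 (cv2) and the standard library are available. Lean on these libraries where they do the work, as an engineer would, in place of code of your own. Each camera call takes 0.05 s, during which the arm holds its last target.

TASK

Take the blue-based dental model out of the tilting holder and load it into the scanner: first drive the wooden wedge, thin end first, into the tapered gap of the holder's sprung catch until the catch's lip is well clear of the model, and leave the wedge in so that it holds the catch open by itself. Then lift the model out, set it down flat in the marked frame at the front of the scanner's base plate with its heel towards the scanner, let go of it, and push it back under the scan head until its heel rests flat against the steel stop, centred on the printed line. Do not disturb anything else on the bench.

Things in the scene. Friction and masses are not known exactly. Their poses are not given: they have to be found in the camera images.
- model_holder: Tilting model holder, fixed on the bench: round grey foot, 108 mm across, with a locked ball joint under a tilted aluminium table. Origin: centre of the foot's underside. x points away from the robot at yaw 0, z up.
- holder_table: The holder's tilted table. Origin: on its upper face, under the model's middle. Own x runs uphill (away from the robot, 30 degrees), y across it (level, to the robot's left), z square off it. Under the model it is 52 mm wide (y -26..26; the model overhangs 5 mm each side); its rear, x 48..106 mm, is 96 mm wide. Stop pins, 8 mm across, 11 mm high, at x -34, y -10 and +10 mm.
- catch (a joint): Sprung catch sliding along the table's own x, in m: 0 closed (start), grows uphill as it opens, at most 0.014. The spring shuts it with 2 N at 0, 4.5 N at 0.009. Its steel jaw, 26 mm wide, stands behind the model's heel; its lip, 17 to 21 mm above the table, reaches 6 mm over the heel's edge: free from 0.006, well clear from 0.0075. The orange thumb tab and the rear throat wall move with it.
- throat (a point): Point on the table's face, 61 mm uphill of its origin, amid the flat rear face of a fixed dark steel block (table x 48..61 mm, y -13..13, 18 high). The throat is the gap from that face to the slanted wall, 18 high, of the sliding catch: catch closed 9.9 mm wide at its mouth (y -13, robot's right; block chamfered 4 mm there), 6 in the middle, 2.1 at y +13. Behind: orange tab 27 high, spring.
- catch_tab (a point): Top of the throat's slanted wall (moves with the catch). How the wedge works: slid straight along the table's +y from the mouth, straight face along the fixed block or up to 3 mm off it (let go, the spring seats it), underside 0 to 3 mm above the table. With its thin end t mm past the throat's middle the catch is open 0.3 t - 2 mm (7.5 at t = 32; do not pass t = 37). It takes 5 to 25 N.
- wedge: Loose hardwood wedge, 86 mm long, 20 mm high, 30 g, lying on the bench. Origin: middle of the length, on the underside; own x points to the thin end, z up. Straight face at y +9.5 mm over the whole length. Thin end (x +43) 4 mm thick, its other face sloping out to 19 mm thick (y -9.5) at x -7; from there to the thick end (x -43) a parallel grip 19 mm thick, which must stay outside the throat.
- cast: Dental arch model, blue-grey base, cream teeth, 59 x 62 x 31 mm, 0.1 to 0.2 kg. Origin: centre of the base's underside; z towards the teeth, x towards the flat heel (face at x +29.5 mm). Front face at x -29.5 mm, flat over y -15..15. Base 16 mm high; sides at y -31 and +31 mm, flat over x -20..21, leaning in slightly upward: hold it there. Starts in the holder, heel uphill, against the pins.
- heel (a point): Middle of the lower edge of the model's flat heel face, 29.5 mm from the base's middle; it meets the scanner's stop at the end.
- scanner: Desktop model scanner, fixed: grey base plate 180 mm deep (x -100..80), 130 wide, 6 thick, white column and scan head. Origin: on the plate's underside, mid width, below the head's front; x points to the column. The head covers x 0..80 mm, 95 to 163 mm above the bench (lens down to 91), so tools under it must lean back. Steel heel stop: front face at x 42 mm, y -32..32, top 17 mm above the bench.
- loading_place (a point): Middle of the white printed loading frame, on the upper face of the scanner's plate (scanner x -66 mm, 6 mm above the bench). The frame is 70 mm wide and reaches from the plate's front edge to x -34 mm.
- scan_spot (a point): Printed cross on the plate's upper face under the scan head (scanner x 12 mm, y 0): the middle of the model's base comes here when its heel is against the stop.
- mixing_bowl: Bystander: green rubber mixing bowl, 68 mm across, 36 mm high.
- wax_tin_red: Bystander: round white tin with a red lid, 50 mm across, 22 mm high.
- arch_white: Bystander: white plaster dental model, 59 x 62 x 31 mm.
- spatula: Bystander: plaster spatula with a brown handle, 180 mm long.
- former: Bystander: red-brown rubber former, 52 x 65 x 22 mm.
- wheel_green: Bystander: pale green polishing wheel lying flat, 27 mm across, 10 mm high.
- bottle_green: Bystander: white bottle with a green cap, 40 mm across, 90 mm high.
Things that resemble listed ones, but are neither listed nor needed, are in the scene too. What is shaped like the cast but orange is not meant.

How it is judged:
By the outcome, as a careful person would: the job done as asked, in the order asked, and still so for the second after the job is handed in, with the robot touching nothing.
It also fails if it takes over 64 s, if anything falls off the work surface, if the arm or the gripper's body presses on something with over 40 N, if the wrist force passes 120 N, or if a joint passes its speed limit or range.

## Working session

There is one attempt and no reset: what is moved stays moved. The work goes in short steps, each a Python script; the robot and the scene stay as the last script left them, time stands still between calls to the robot, and variables do not carry over. Pictures are saved under pics/ and viewed, and the job is handed in when it is done.

```bash
mkdir -p pics; ls; cat > h.py <<'E'
from cell import robot
import numpy as np, cv2
from scipy.spatial.transform import Rotation as R
def save(n,im,scale=1,crop=None):
    im=im[:,:,::-1]
    if crop: x,y,w,h=crop; im=im[y:y+h,x:x+w]
    if scale!=1: im=cv2.resize(im,None,fx=scale,fy=scale,interpolation=cv2.INTER_CUBIC)
    cv2.imwrite(f'pics/{n}.png',im)
E
python3 - <<'E'
from h import *
import pickle
d={}
for c in ['side','top','wrist']:
    p=robot.current_eef_pos();q=robot.current_eef_rot()
    f=robot.grab_frame(c);f['p']=p;f['q']=q;d[c]=f
    save(c+'0',f['frame'],1.5)
    print(c,{k:(np.round(v,3).tolist() if not isinstance(v,(int,float)) else v) for k,v in f.items() if k!='frame'})
    for n in ['model_holder','holder_table','catch','wedge','cast','scanner','throat','catch_tab']:
        print(c,n,[(np.round(b['bbox']).tolist(),round(b['confidence'],2)) for b in robot.recognise(f,n)])
pickle.dump(d,open('f0.pkl','wb'))
print(robot.current_clock(),robot.grasp_offset)
E
```

```text
pics
side {'fx': 406.6639325126836, 'fy': 406.6639325126836, 'cx': 255.58907671305374, 'cy': 189.4771440446401, 'rvec': [0.368, -2.507, 1.528], 'tvec': [0.503, 0.152, 0.956], 'shot': 1, 'p': [0.13, -0.56, 0.23], 'q': [-0.553, 0.44, -0.439, 0.554]}
side model_holder [([181.0, 215.0, 70.0, 70.0], 0.93)]
side holder_table [([175.0, 213.0, 69.0, 49.0], 0.88), ([224.0, 136.0, 64.0, 69.0], 0.57)]
side catch [([199.0, 217.0, 28.0, 20.0], 0.44)]
side wedge [([270.0, 225.0, 15.0, 25.0], 0.77)]
side cast [([214.0, 227.0, 31.0, 34.0], 0.8), ([242.0, 208.0, 25.0, 17.0], 0.63)]
side scanner [([219.0, 138.0, 70.0, 70.0], 0.65)]
side throat [([181.0, 212.0, 66.0, 54.0], 0.8), ([221.0, 136.0, 70.0, 70.0], 0.56)]
side catch_tab [([198.0, 218.0, 26.0, 24.0], 0.72)]
top {'fx': 355.71053655663013, 'fy': 355.71053655663013, 'cx': 256.6938354284589, 'cy': 187.48995177856565, 'rvec': [2.083, -2.127, 0.173], 'tvec': [0.051, 0.542, 0.947], 'shot': 2, 'p': [0.13, -0.56, 0.231], 'q': [-0.554, 0.44, -0.44, 0.554]}
top model_holder [([170.0, 158.0, 49.0, 55.0], 0.68), ([307.0, 131.0, 59.0, 77.0], 0.37)]
top hold
[... 239 characters left out ...]
27.0, 21.0], 0.77)]
top scanner [([307.0, 126.0, 57.0, 86.0], 0.74)]
top throat [([173.0, 161.0, 39.0, 32.0], 0.71)]
top catch_tab [([186.0, 172.0, 8.0, 22.0], 0.52), ([377.0, 200.0, 25.0, 20.0], 0.4), ([139.0, 155.0, 16.0, 22.0], 0.25)]
wrist {'fx': 309.20874929192166, 'fy': 309.20874929192166, 'cx': 251.76040435939066, 'cy': 191.81276002645217, 'mount': [[1.0, -0.001, -0.001, -0.0], [0.001, -0.283, 0.959, -0.143], [-0.001, -0.959, -0.283, 0.074], [0.0, 0.0, 0.0, 1.0]], 'shot': 3, 'p': [0.13, -0.56, 0.231], 'q': [0.554, -0.44, 0.44, -0.554]}
wrist model_holder []
wrist holder_table []
wrist catch []
wrist wedge []
wrist cast []
wrist scanner []
wrist throat []
wrist catch_tab []
1.35 0.0187
```

View pics/side0.png

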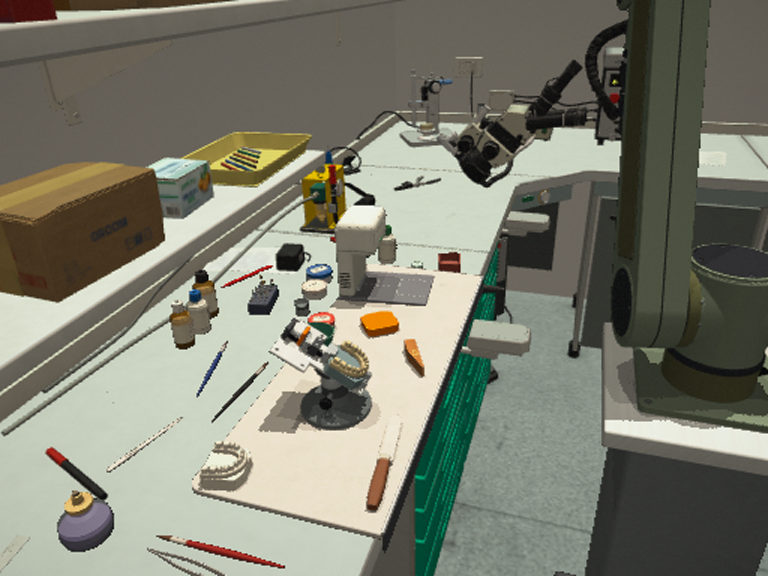

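View pics/top0.png

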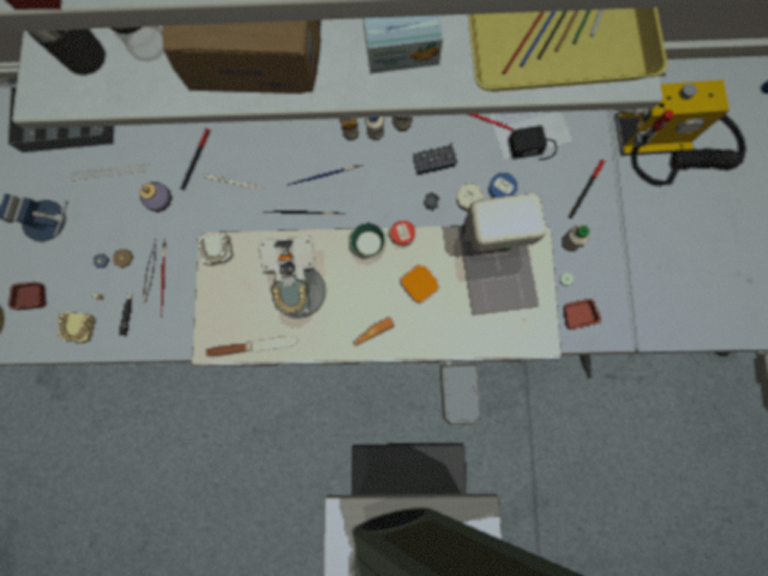

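```bash
cat >> h.py <<'E'
def ray(f,u,v):
    d=np.array([(u-f['cx'])/f['fx'],(v-f['cy'])/f['fy'],1.])
    if 'mount' in f:
        M=np.array(f['mount']);Rw=R.from_quat(f['q']).as_matrix()
        o=Rw@M[:3,3]+np.array(f['p']); return o,Rw@M[:3,:3]@d
    Rm=cv2.Rodrigues(np.array(f['rvec'],float))[0]
    return -Rm.T@np.array(f['tvec']),Rm.T@d
def onz(f,u,v,z):
    o,d=ray(f,u,v); return o+d*(z-o[2])/d[2]
def proj(f,P):
    P=np.atleast_2d(np.array(P,float))
    if 'mount' in f:
        M=np.array(f['mount']);Rw=R.from_quat(f['q']).as_matrix()
        T=np.eye(4);T[:3,:3]=Rw;T[:3,3]=f['p'];W=np.linalg.inv(T@M)
        c=P@W[:3,:3].T+W[:3,3]
    else:
        c=P@cv2.Rodrigues(np.array(f['rvec'],float))[0].T+np.array(f['tvec']).ravel()
    return np.c_[f['fx']*c[:,0]/c[:,2]+f['cx'],f['fy']*c[:,1]/c[:,2]+f['cy']]
def grab(c,n=None,scale=1.5):
    p=robot.current_eef_pos();q=robot.current_eef_rot();f=robot.grab_frame(c);f=dict(f);f['p']=np.array(p);f['q']=np.array(q)
    import pickle
    if n: save(n,f['frame'],scale);pickle.dump(f,open(f'pics/{n}.pkl','wb'))
    return f
E
python3 - <<'E'
from h import *
import pickle
d=pickle.load(open('f0.pkl','rb'));t=d['top'];s=d['side']
save('topc',t['frame'],3,(120,140,250,110)); save('sidec',s['frame'],4,(130,130,180,150))
for n,u,v,z in [('wedge c',249,221,.01),('wedge hi',262,214,.01),('wedge lo',237,228,.01),('foot',199,196,0.0),('cast',193,197,.1),('scan L',310,172,.006),('R',346,172,.006),('Fl',313.5,208.5,.006),('Fr',357.5,204,.006)]:
    print(n,np.round(onz(t,u,v,z),3))
for u,v,z in [(277,237,.01),(224,270,0)]: print(np.round(onz(s,u,v,z),3))
print('cam',ray(t,0,0)[0],ray(s,0,0)[0])
E
```

```text
wedge c [0.453 0.064 0.01 ]
wedge hi [0.473 0.027 0.01 ]
wedge lo [0.434 0.099 0.01 ]
foot [0.532 0.213 0.   ]
cast [0.512 0.209 0.1  ]
scan L [ 0.595 -0.118  0.006]
R [ 0.592 -0.224  0.006]
Fl [ 0.486 -0.123  0.006]
Fr [ 0.496 -0.25   0.006]
[0.451 0.065 0.01 ]
[0.536 0.212 0.   ]
cam [0.3491345  0.01087438 1.03467239] [0.2277     0.89319548 0.58315826]
```

View pics/topc.png

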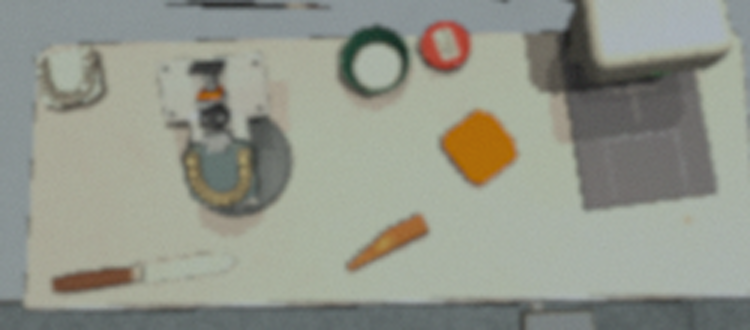

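View pics/sidec.png

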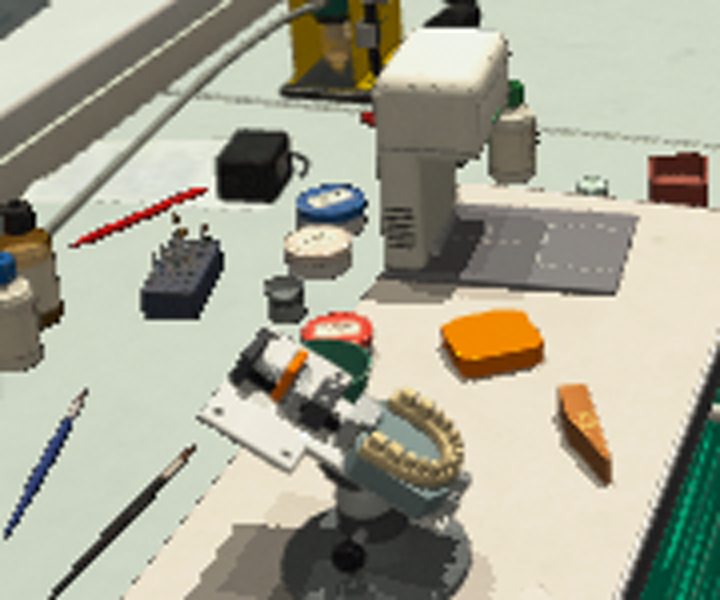

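```bash
cat >> h.py <<'E'
def quat(x,y):
    y=np.array(y,float);y/=np.linalg.norm(y);x=np.array(x,float);x-=y*(x@y);x/=np.linalg.norm(x)
    return R.from_matrix(np.c_[x,y,np.cross(x,y)]).as_quat()
E
python3 - <<'E'
from h import *
print(np.round(R.from_quat(robot.current_eef_rot()).as_matrix(),2))
np.set_printoptions(precision=2,suppress=True)
w=np.radians(118);wx=np.array([np.cos(w),np.sin(w),0]);wy=np.array([-np.sin(w),np.cos(w),0])
for s in (1,-1):
    print('grasp',s,robot.solve_ik([.465,.04,.1],quat(s*wy,[0,0,-1])))
    tx=np.array([.866,0,.5]);n=np.array([-.5,0,.866])
    print('ins',s,robot.solve_ik(np.array([.6,.15,.22]),quat(-s*tx,-n)))
    print('cast',s,robot.solve_ik(np.array([.51,.21,.12]),quat([0,s,0],-n)))
    print('place',s,robot.solve_ik(np.array([.52,-.19,.05]),quat([0.07,s,0],[0,0,-1])))
    print('push',s,robot.solve_ik(np.array([.57,-.19,.03]),quat([0.07,s,0],[.5,0,-.866])))
E
```

```text
[[ 0.23  0.    0.97]
 [-0.97 -0.    0.23]
 [ 0.   -1.    0.  ]]
grasp 1 None
ins 1 None
cast 1 [ 0.51  0.24  2.14 -0.72  0.38 -0.44]
place 1 [-0.37  0.46  1.85 -0.    0.82 -1.87]
push 1 None
grasp -1 [ 0.06  0.28  1.99 -0.    0.86 -0.43]
ins -1 [ 0.3   0.19  1.89 -0.28  0.58  0.5 ]
cast -1 None
place -1 [-0.37  0.46  1.85 -0.    0.82  1.13]
push -1 [-0.46  0.45  2.14  1.26  0.23 -0.14]
```

```bash
cp pics/wrist0.png pics/w0.png
```

```text
(no output)
```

View pics/wrist0.png

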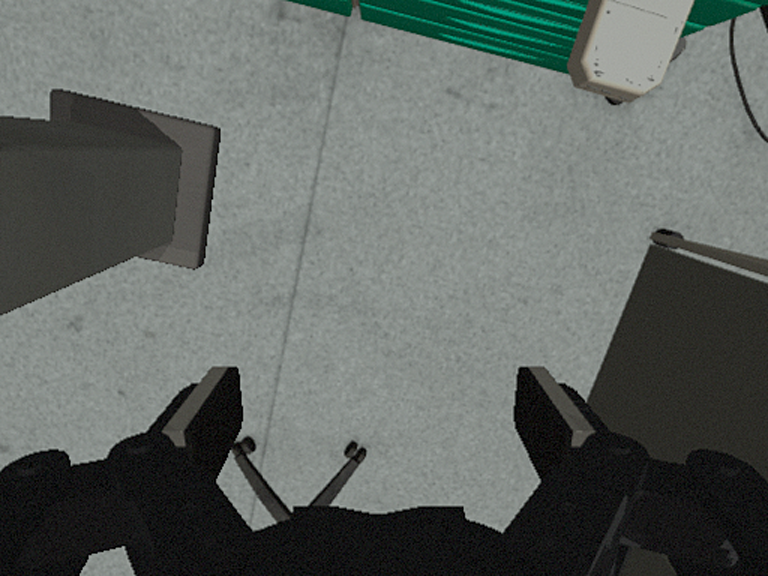

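```bash
python3 - <<'E'
from h import *
w=np.radians(118);wy=np.array([-np.sin(w),np.cos(w),0])
robot.move_to([.455,.03,.2],quat(-wy,[0,0,-1]))
print(robot.current_clock())
robot.servo_line([.455,.03,.11],rate=.2)
print(robot.current_clock())
f=grab('wrist','wv1')
print([(np.round(b['bbox']).tolist(),round(b['confidence'],2)) for b in robot.recognise(f,'wedge')])
E
```

```text
3.75
4.35
[([254.0, 90.0, 29.0, 119.0], 0.78), ([422.0, 214.0, 90.0, 80.0], 0.69)]
```

View pics/wv1.png

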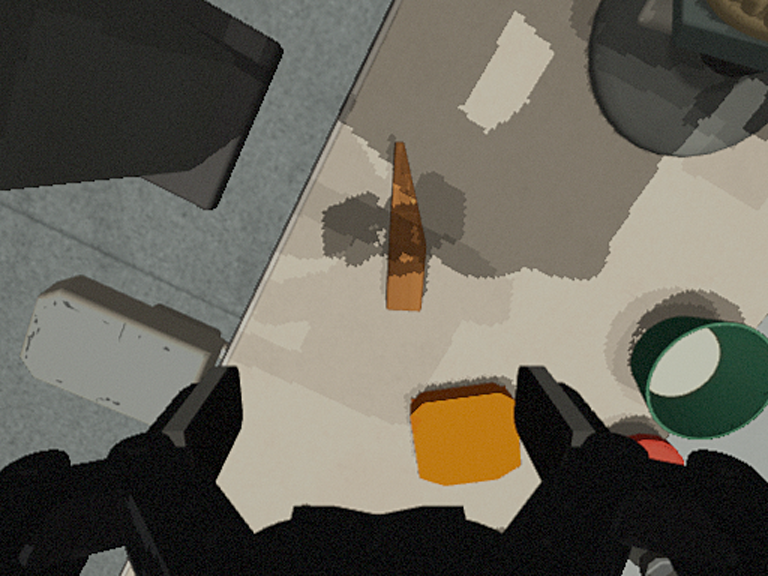

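```bash
python3 - <<'E'
from h import *
im=cv2.imread('pics/wv1.png');im=cv2.resize(im,(512,384),interpolation=cv2.INTER_AREA)
import pickle;f=pickle.load(open('pics/wv1.pkl','rb'))
save('wv1c',f['frame'],6,(225,80,80,135)) 
E
```

```text
(no output)
```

View pics/wv1c.png

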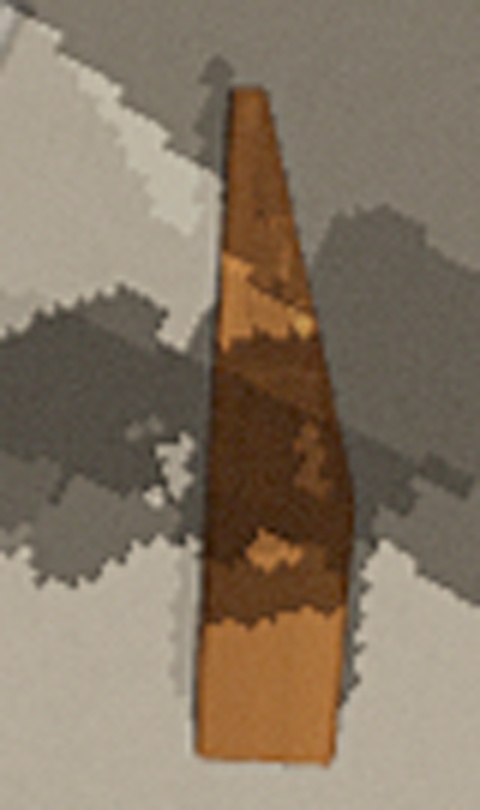

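```bash
cat >> h.py <<'E'
WC=np.array([[43,9.5],[43,5.5],[-7,-9.5],[-43,-9.5],[-43,9.5]])/1000
E
python3 - <<'E'
from h import *
import pickle;f=pickle.load(open('pics/wv1.pkl','rb'))
from scipy.optimize import least_squares
px=np.array([[231,88],[267,88],[354,490],[331,763],[199,753]])/6+[225,80]-0.4
P=np.array([onz(f,u,v,.02)[:2] for u,v in px])
def model(q):
    c,s=np.cos(q[2]),np.sin(q[2]);return WC@np.array([[c,s],[-s,c]])+q[:2]
r=least_squares(lambda q:(model(q)-P).ravel(),[.453,.064,2.06])
print(r.x,np.degrees(r.x[2]),'\n',np.round((r.fun.reshape(-1,2))*1000,1))
print(f['p'],np.round(R.from_quat(f['q']).as_matrix(),3))
E
```

```text
[0.45497819 0.06772713 2.00966639] 115.14540245703134 
 [[-0.4  0.9]
 [-0.6  0.5]
 [ 0.8 -0.7]
 [ 0.6  0.2]
 [-0.4 -0.9]]
[0.45572197 0.02973698 0.1105115 ] [[ 0.883  0.001 -0.469]
 [ 0.469  0.     0.883]
 [ 0.001 -1.    -0.   ]]
```

```bash
python3 - <<'E'
from h import *
w=2.00967;wx=np.array([np.cos(w),np.sin(w),0]);wy=np.array([-np.sin(w),np.cos(w),0])
g=np.array([.455,.0677,0])-.027*wx
robot.move_gripper(.6,100)
robot.move_to(g+[0,0,.06],quat(-wy,[0,0,-1]))
robot.servo_line(g+[0,0,.004],rate=.15)
print(robot.current_force(),robot.current_eef_pos(),g)
robot.move_gripper(0,100)
print('gap',robot.current_finger_gap()*85,robot.current_eef_pos(),robot.current_force())
robot.servo_line(g+[0,0,.1],rate=.2)
f=grab('wrist','wv2')
print(robot.current_clock(),robot.current_force(),robot.current_finger_gap()*85)
E
```

```text
[-0.33688132  0.18617769  1.18496286] [0.46725582 0.04310539 0.0051252 ] [0.46647284 0.04325877 0.        ]
gap 16.266651446844897 [0.46734588 0.04327566 0.00551298] [-1.95932676  0.01378761  8.40350236]
6.825 [-0.22437335 -1.12453452 -0.53985685] 16.069519929025407
```

View pics/wv2.png

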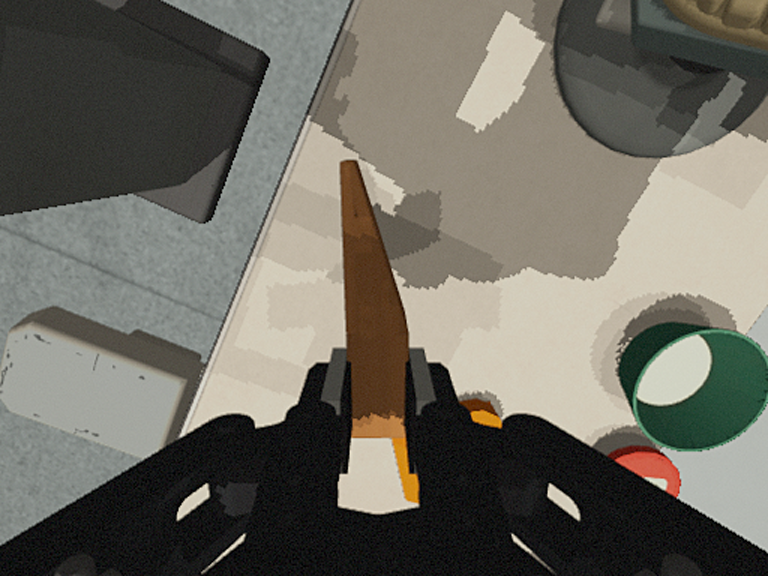

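```bash
python3 - <<'E'
from h import *
tx=np.array([.866,0,.5]);n=np.array([-.5,0,.866]);ty=np.array([0,1,0])
O=np.array([.512,.209,.1]);th=O+.061*tx
q=quat(tx,-n)
a=th+.10*n-.05*ty+.045*tx
print(a,robot.solve_ik(a,q))
pre=th+.14*n-.1*ty
robot.move_to(pre,q)
robot.move_to(a,q)
f=grab('wrist','wv3')
print(robot.current_clock(),f['p'])
for k in ['cast','catch','throat','catch_tab','holder_table']: print(k,[(np.round(b['bbox']).tolist(),round(b['confidence'],2)) for b in robot.recognise(f,k)])
b=th+.10*n-.05*ty-.045*tx
robot.servo_line(b,rate=.2)
f=grab('wrist','wv4')
print(robot.current_clock(),f['p'])
E
```

```text
[0.553796 0.159    0.2396  ] [ 0.35596838  0.11179395  1.93409019 -0.30384506  0.621694    0.56108082]
8.075 [0.55413559 0.15880731 0.23645269]
cast [([72.0, 84.0, 84.0, 82.0], 0.92), ([140.0, 102.0, 71.0, 42.0], 0.69), ([137.0, 328.0, -1.0, 4.0], 0.51)]
catch [([138.0, 100.0, 75.0, 45.0], 0.89)]
throat [([65.0, 61.0, 177.0, 117.0], 0.85)]
catch_tab [([139.0, 104.0, 70.0, 39.0], 0.56)]
holder_table [([61.0, 61.0, 182.0, 117.0], 0.72)]
8.975 [0.47689578 0.1595481  0.19590124]
```

View pics/wv3.png

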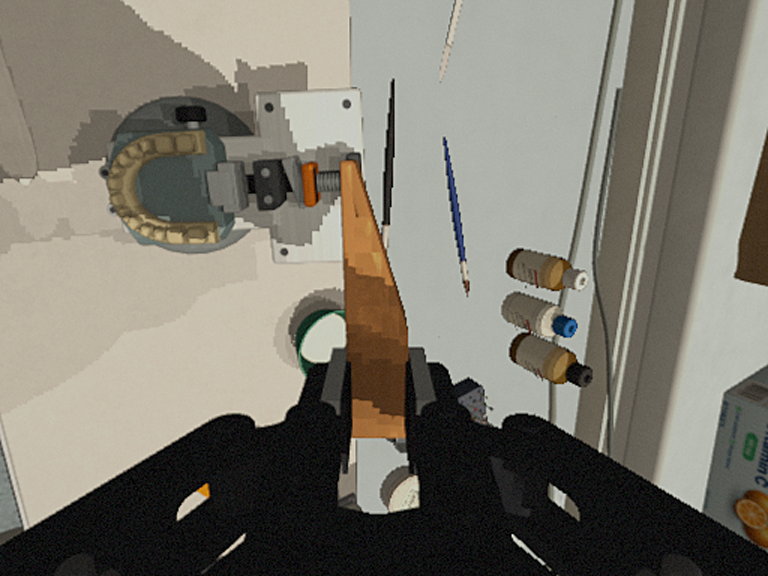

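View pics/wv4.png

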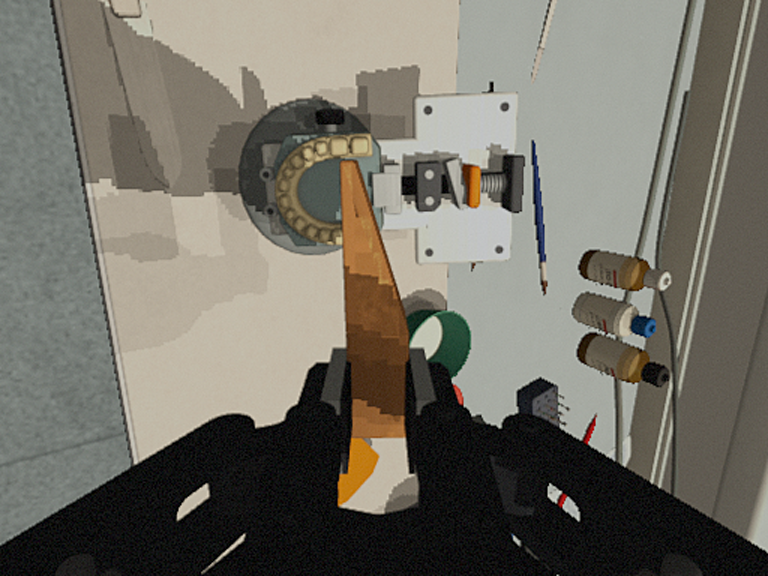

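```bash
python3 - <<'E'
from h import *
import pickle
f=pickle.load(open('pics/wv3.pkl','rb'));save('wv3c',f['frame'],5.5,(125,50,125,106))
f=pickle.load(open('pics/wv4.pkl','rb'));save('wv4c',f['frame'],5.5,(240,50,125,106))
E
```

```text
(no output)
```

View pics/wv3c.png

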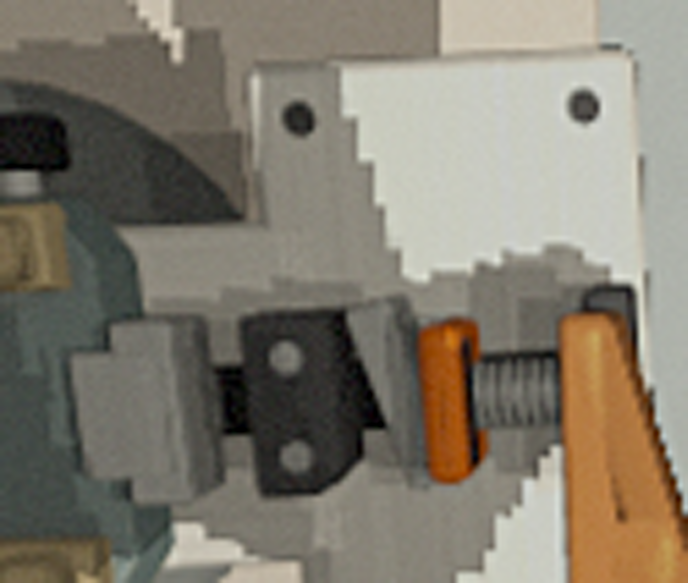

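View pics/wv4c.png

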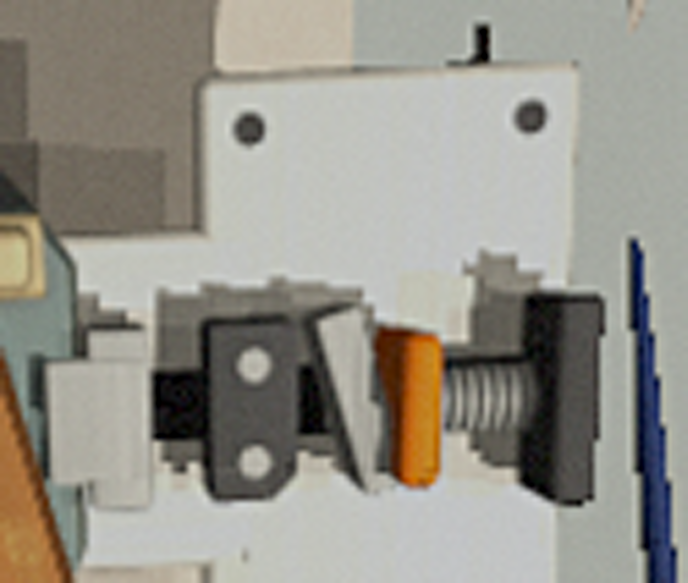

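```bash
cat > fit.py <<'E'
from h import *
import pickle
from scipy.optimize import least_squares
f3=pickle.load(open('pics/wv3.pkl','rb'));f4=pickle.load(open('pics/wv4.pkl','rb'))
c3=lambda u,v:(u/5.5+125-.4,v/5.5+50-.4); c4=lambda u,v:(u/5.5+240-.4,v/5.5+50-.4); F=lambda u,v:(u/1.5,v/1.5)
o3=[((48,48,0),c3(254,62)),((106,48,0),c3(635,48)),((48,-48,0),F(274,263)),((48,26,0),c3(264,224)),((61,13,18),c3(347,313)),((48,13,18),c3(244,314)),((48,-13,18),c3(265,493)),((61,-9,18),c3(363,452))]
o4=[((48,48,0),c4(203,78)),((106,48,0),c4(579,64)),((48,-48,0),F(416,262)),((106,-48,0),F(510,263)),((48,26,0),c4(205,237)),((61,13,18),c4(297,321)),((48,13,18),c4(207,322)),((48,-13,18),c4(214,498)),((61,-9,18),c4(297,468))]
def pose(q):
    Rm=R.from_euler('z',q[3]).as_matrix()@R.from_euler('y',-30,degrees=True).as_matrix()
    return Rm,np.array(q[:3])
def res(q,sets):
    Rm,t=pose(q);out=[]
    for f,o in sets:
        P=np.array([a for a,_ in o])/1000@Rm.T+t
        out.append(proj(f,P)-np.array([b for _,b in o]))
    return out
if __name__=='__main__':
    for sets in ([(f3,o3)],[(f4,o4)],[(f3,o3),(f4,o4)]):
        r=least_squares(lambda q:np.vstack(res(q,sets)).ravel(),[.512,.209,.1,0.])
        print(np.round(r.x,4),np.degrees(r.x[3]));
    for e in res(r.x,sets): print(np.round(e,1).tolist())
    s=pickle.load(open('f0.pkl','rb'));Rm,t=pose(r.x);print(np.round(proj(s['side'],t+Rm@[.048,.048,0]),0),np.round(proj(s['side'],t+Rm@[.106,.048,0]),0), proj(s['side'],t+Rm@[.106,-.048,0]))
E
python3 fit.py
```

```text
[0.5231 0.212  0.0655 0.0475] 2.72109392916735
[0.5236 0.2122 0.0659 0.034 ] 1.9460729731043627
[0.5226 0.2122 0.0669 0.04  ] 2.2913270384660467
[[-0.1, 0.6], [1.5, 0.4], [0.1, -0.1], [1.1, -0.5], [-1.5, -0.3], [1.0, 0.1], [0.8, 0.3], [-1.7, 2.3]]
[[-1.0, -0.3], [0.7, -0.4], [-0.5, 1.0], [-0.2, -1.9], [-1.0, -1.3], [0.3, -0.4], [0.5, -0.0], [-0.4, 0.2], [0.1, 0.3]]
[[201. 248.]] [[177. 233.]] [[195.3972943  210.43476896]]
```

```bash
python3 - <<'E'
from h import *
import pickle
f=pickle.load(open('pics/wv2.pkl','rb'));save('wv2c',f['frame'],4.5,(195,95,105,130))
E
```

```text
(no output)
```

View pics/wv2c.png

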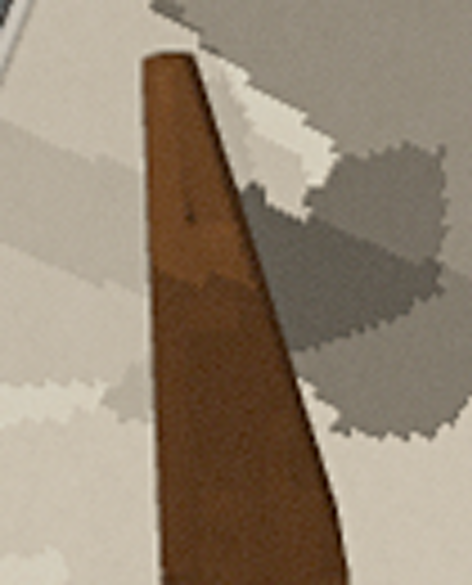

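```bash
python3 - <<'E'
from h import *
import pickle
from scipy.optimize import least_squares
f=pickle.load(open('pics/wv2.pkl','rb'))
c=lambda u,v:(u/4.5+195-.4,v/4.5+95-.4);F=lambda u,v:(u/1.5,v/1.5)
px=np.array([c(144,59),c(194,54),c(346,546),F(406,437),F(352,437)])
M=np.array(f['mount']);Mi=np.linalg.inv(M)
def pr(P):
    C=P@Mi[:3,:3].T+Mi[:3,3];return np.c_[f['fx']*C[:,0]/C[:,2]+f['cx'],f['fy']*C[:,1]/C[:,2]+f['cy']]
def tool(q,pts=WC): # q: tool x of origin, tool z of origin, ytop, ang, pitch
    c_,s_=np.cos(q[3]),np.sin(q[3])
    X=-pts[:,1]; Z=pts[:,0]
    Pz=Z*np.cos(q[4]); 
    return np.c_[q[0]+X*c_+Z*s_, q[2]+Z*np.sin(q[4]), q[1]-X*s_+Pz*c_]
for lock in (1,0):
    fun=lambda q:np.r_[(pr(tool(q))-px).ravel(),q[4]*(1e5 if lock else 100)]
    r=least_squares(fun,[0,.027,-.016,0,0],x_scale=[.01,.01,.01,.1,.1])
    print(np.round(r.x,4),'deg',np.degrees(r.x[3:]),np.round(r.fun,1))
E
```

```text
[ 0.0013  0.0268 -0.0121 -0.0118  0.    ] deg [-6.75207522e-01  8.00698221e-07] [ 0.2 -1.  -1.1 -0.   1.1  4.4  1.5 -2.  -1.6 -1.5  0. ]
[ 0.0013  0.0268 -0.0116 -0.0124  0.0128] deg [-0.71212011  0.73394366] [ 0.3 -1.  -1.1 -0.   1.   4.1  1.5 -1.9 -1.6 -1.4  1.3]
```

```bash
cat > tb.py <<'E'
from h import *
from fit import pose
HP=[.5226,.2122,.0669,.040]
Rm,T0=pose(HP)
def W(x,y,z): return T0+Rm@(np.array([x,y,z])/1000)
def inv(p): return (np.array(p)-T0)@Rm*1000
QI=quat(Rm[:,0],-Rm[:,2])
E
python3 - <<'E'
from tb import *
print('now',robot.current_eef_pos(),robot.current_clock())
robot.servo_line(W(60,-120,110),rot=QI,rate=.25)
robot.move_to(W(72,-93,40),QI)
robot.servo_line(W(72,-93,25),rate=.1)
robot.dwell(.1)
print(inv(robot.current_eef_pos()),inv(robot.current_eef_pos()),robot.current_force())
f=grab('wrist','wv5'); save('wv5c',f['frame'],5,(190,40,140,115))
print(robot.current_clock())
E
```

```text
now [0.47749226 0.15961007 0.19619744] 8.975
[ 72.41220407 -93.06095265  25.89571912] [ 72.41220407 -93.06095265  25.89571912] [-0.14046819 -0.51438228  0.13066759]
10.3583
```

View pics/wv5.png

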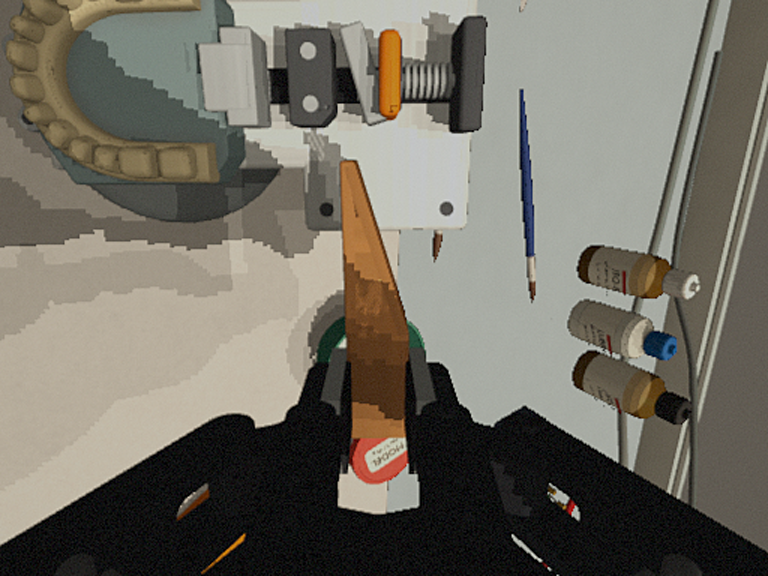

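```bash
python3 - <<'E'
from tb import *
f0=np.array(robot.current_force())
r=robot.servo_line(W(72,-93,0),rate=.03,contact_N=3)
print(r,inv(robot.current_eef_pos()),np.round(Rm.T@(np.array(robot.current_force())-f0),2),robot.current_clock())
f=grab('wrist','wv6'); save('wv6c',f['frame'],5,(190,40,140,115))
E
```

```text
True [ 72.01264889 -93.15795867   9.31635996] [ 0.83 -0.22  7.96] 10.925
```

View pics/wv6c.png

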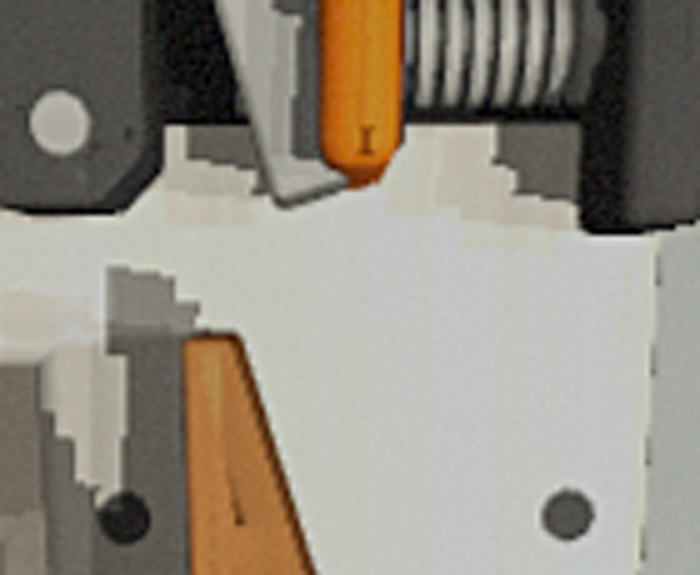

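```bash
python3 - <<'E'
from tb import *
f0=np.array(robot.current_force())
robot.servo_line(W(71.2,-93,10.2),rate=.05)
print(inv(robot.current_eef_pos()))
r=robot.servo_line(W(71.2,-68,10.2),rate=.06,contact_N=12)
print(r,inv(robot.current_eef_pos()),np.round(Rm.T@(np.array(robot.current_force())),2),robot.current_clock())
f=grab('wrist','wv7'); save('wv7c',f['frame'],5,(190,20,140,115))
E
```

```text
[ 71.16243891 -92.98928345   9.94365424]
False [ 70.73521768 -67.86812267  10.04578748] [-1.62  0.33 -0.19] 11.7917
```

View pics/wv7c.png

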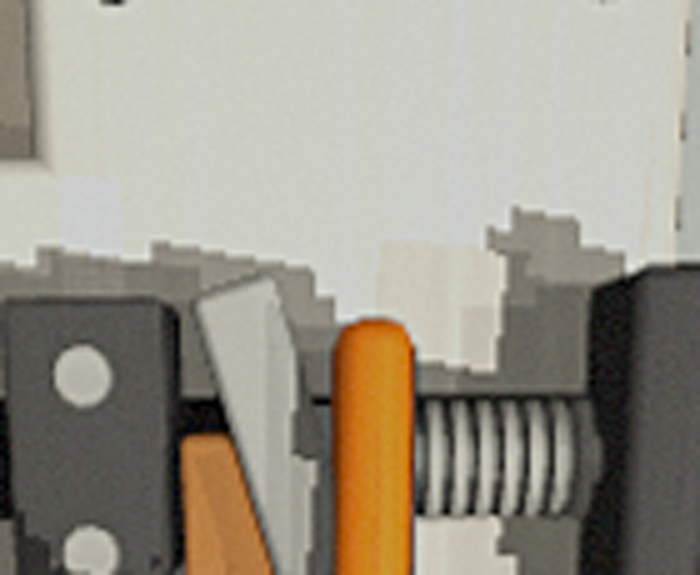

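```bash
python3 - <<'E'
from tb import *
for Y in (-52,-42,-36):
    r=robot.servo_line(W(71.4,Y,10.3),rate=.06,contact_N=45)
    print(r,inv(robot.current_eef_pos()),np.round(Rm.T@(np.array(robot.current_force())),2),robot.current_clock(),robot.current_finger_gap()*85)
    if r: break
f=grab('wrist','wv8'); save('wv8c',f['frame'],5,(190,0,140,115))
f=grab('side','sv8'); save('sv8c',f['frame'],6,(165,205,90,70))
E
```

```text
False [ 69.49113631 -53.09151266  10.1082053 ] [-5.23 -1.87  2.41] 12.2583 16.579718354507378
False [ 69.38676182 -43.38043549  10.12924236] [-4.48 -4.05  3.42] 12.575 16.426294083394612
False [ 69.31465669 -37.77024557  10.1466361 ] [-3.26 -5.    3.67] 12.825 16.210327446242854
```

View pics/wv8.png

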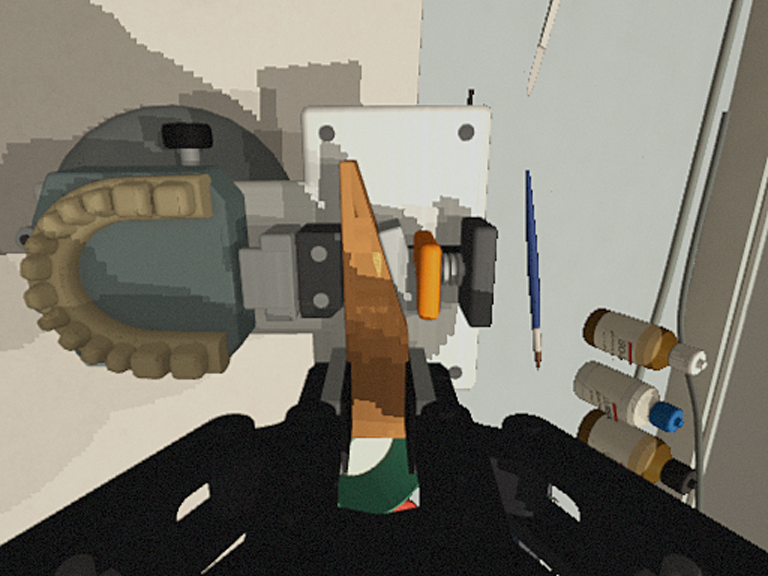

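View pics/wv8c.png

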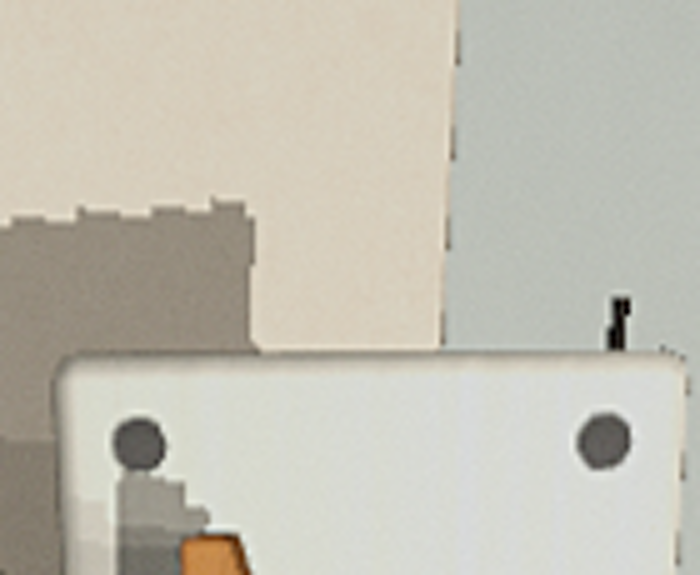

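```bash
python3 - <<'E'
from tb import *
r=robot.servo_line(W(70.4,-33.6,10.3),rate=.06,contact_N=45)
print(r,inv(robot.current_eef_pos()),np.round(Rm.T@(np.array(robot.current_force())),2),robot.current_clock())
robot.move_gripper(.5)
print(inv(robot.current_eef_pos()),np.round(Rm.T@(np.array(robot.current_force())),2))
robot.servo_line(W(69.5,-36,75),rate=.25)
robot.dwell(.1)
f=grab('wrist','wv9')
print(robot.current_clock(),inv(robot.current_eef_pos()))
E
```

```text
False [ 68.98990687 -35.68474028  10.2048923 ] [-1.49 -6.82  2.89] 13.175
[ 71.00813128 -33.24961054  10.35518418] [ 0.04 -0.13  0.45]
14.1083 [ 68.74693589 -36.1026868   74.1361359 ]
```

View pics/wv9.png

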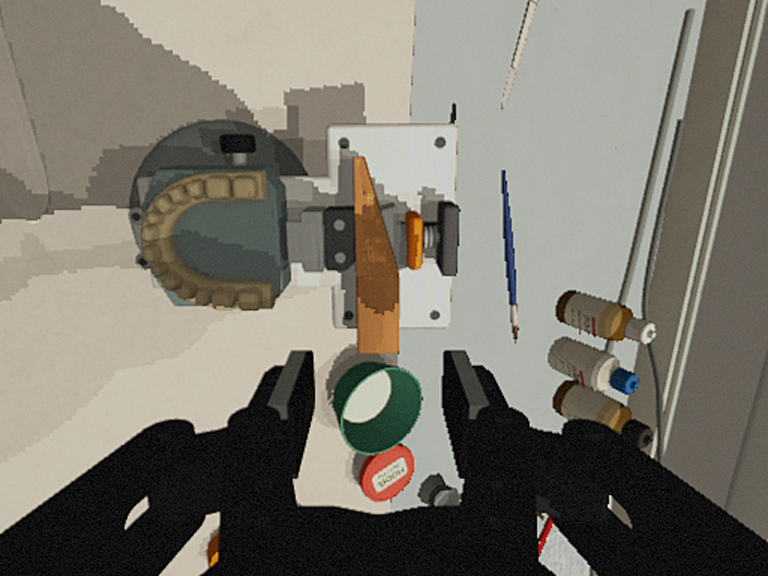

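```bash
python3 - <<'E'
from tb import *
import pickle
f=pickle.load(open('pics/wv9.pkl','rb'))
im=cv2.resize(f['frame'][:,:,::-1],None,fx=4,fy=4,interpolation=cv2.INTER_CUBIC)
def dr(pts,col):
    p=((proj(f,[W(*a) for a in pts])+.5)*4).astype(int)
    cv2.polylines(im,[p.reshape(-1,1,2)],True,col,1)
for z,c in ((0,(0,0,255)),(16,(0,255,0))): dr([(29.5,21,z),(21,31,z),(-20,31,z),(-29.5,15,z),(-29.5,-15,z),(-20,-31,z),(21,-31,z),(29.5,-21,z)],c)
dr([(48,48,0),(106,48,0),(106,-48,0),(48,-48,0)],(255,0,255)); dr([(48,13,18),(61,13,18),(61,-13,18),(48,-13,18)],(255,255,0))
cv2.imwrite('pics/ov9.png',im[280:880,320:1120])
# knob
d=pickle.load(open('f0.pkl','rb'));f4=pickle.load(open('pics/wv4.pkl','rb'))
A=[];
def tri(obs):
    M=np.zeros((3,3));b=np.zeros(3)
    for g,u,v in obs:
        o,dd=ray(g,u,v);dd/=np.linalg.norm(dd);P=np.eye(3)-np.outer(dd,dd);M+=P;b+=P@o
    return np.linalg.solve(M,b)
k=tri([(d['side'],217,269),(f4,220,78)]);print('knob',k,inv(k))
E
```

```text
knob [0.53556291 0.25279762 0.03455333] [ -3.55013328  40.04676956 -35.30104453]
```

View pics/ov9.png

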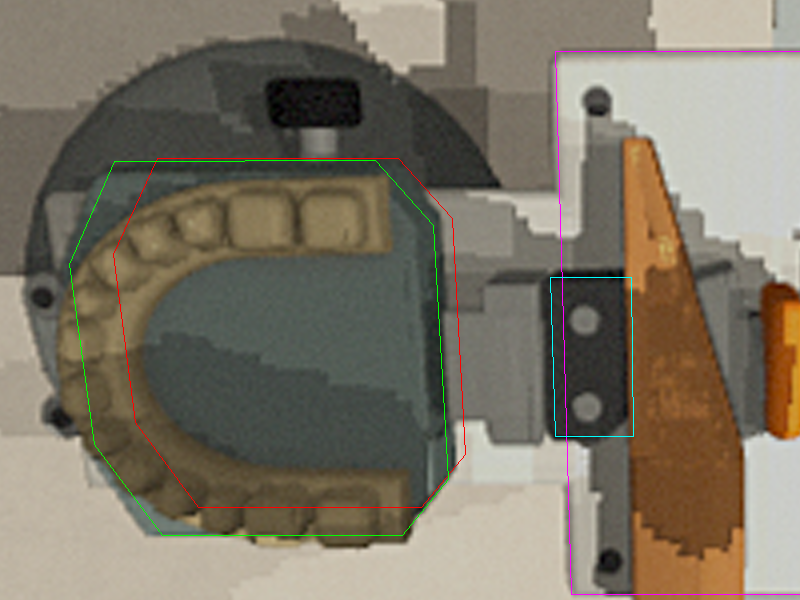

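```bash
python3 - <<'E'
from tb import *
QC=quat(Rm[:,1],-Rm[:,2])
print(robot.solve_ik(W(0,0,-4),QC),robot.current_joint_pos())
robot.servo_line(W(69,-36,110),rate=.3)
robot.move_gripper(1.0,60)
robot.move_to(W(0,0,80),QC)
robot.servo_line(W(0,0,40),rate=.25)
robot.dwell(.1)
print(inv(robot.current_eef_pos()),robot.current_clock())
f=grab('wrist','wv10')
E
```

```text
[ 0.48555789  0.34970726  2.18629519 -1.0555011   0.25024056 -0.13679468] [ 0.38781924  0.19320817  2.05005994 -0.41450942  0.43730881  0.68364068]
[ 0.48796084 -0.06222603 40.6717117 ] 16.3583
```

View pics/wv10.png

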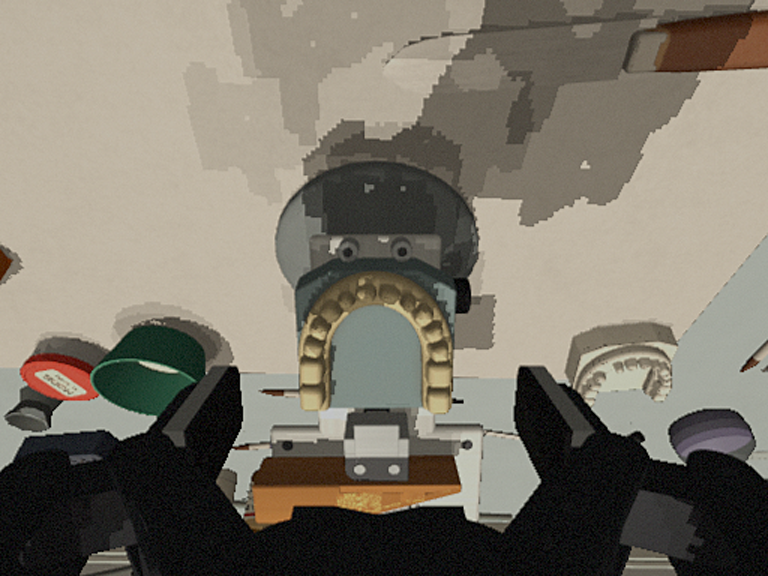

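```bash
python3 - <<'E'
from tb import *
f0=np.array(robot.current_force())
r=robot.servo_line(W(0,0,-4),rate=.1,contact_N=10)
print(r,inv(robot.current_eef_pos()),np.round(np.array(robot.current_force())-f0,2))
robot.move_gripper(0,60)
print(inv(robot.current_eef_pos()),np.round(Rm.T@np.array(robot.current_force()),2),robot.current_finger_gap()*85)
f=grab('wrist','wv11')
print(robot.current_clock())
E
```

```text
False [ 0.32064598  0.11557903 -3.47915618] [ 0.59 -0.01  0.08]
[ 0.39949388  0.07348707 -2.795311  ] [-0.64 -0.72  9.17] 59.663724034743666
17.425
```

View pics/wv11.png

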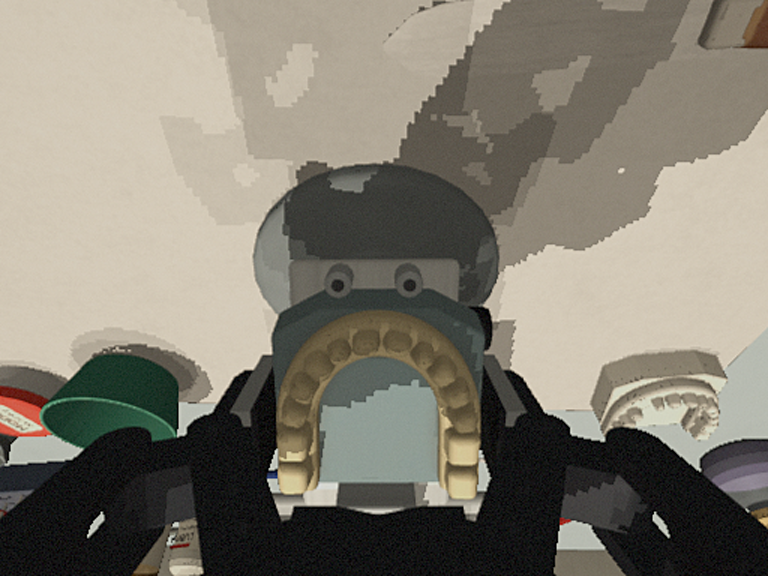

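```bash
python3 - <<'E'
from tb import *
QC=quat(Rm[:,1],-Rm[:,2])
robot.servo_line(W(0,0,8),rate=.06)
robot.servo_line(W(0,0,70),rate=.25)
print(robot.current_force(),robot.current_finger_gap()*85)
f=grab('side','sv12');save('sv12c',f['frame'],5,(150,170,140,115))
y=.07
q=quat([-np.sin(y),np.cos(y),0],[0,0,-1])
robot.move_to([.46,.05,.22],quat([0,1,0],[.2,0,-1]))
robot.move_to([.45,-.17,.2],q)
robot.dwell(.1)
f=grab('wrist','wv12')
print(robot.current_clock(),f['p'],robot.current_joint_pos(),robot.current_finger_gap()*85)
E
```

```text
[ 0.50882472  0.30637493 -1.73011154] 59.09942351655391
20.2167 [ 0.45013673 -0.16839876  0.19997014] [-3.82164293e-01  1.95558443e-01  1.82072728e+00  2.69002914e-04
  1.12506273e+00 -2.02538263e+00] 59.12245993409868
```

View pics/wv12.png

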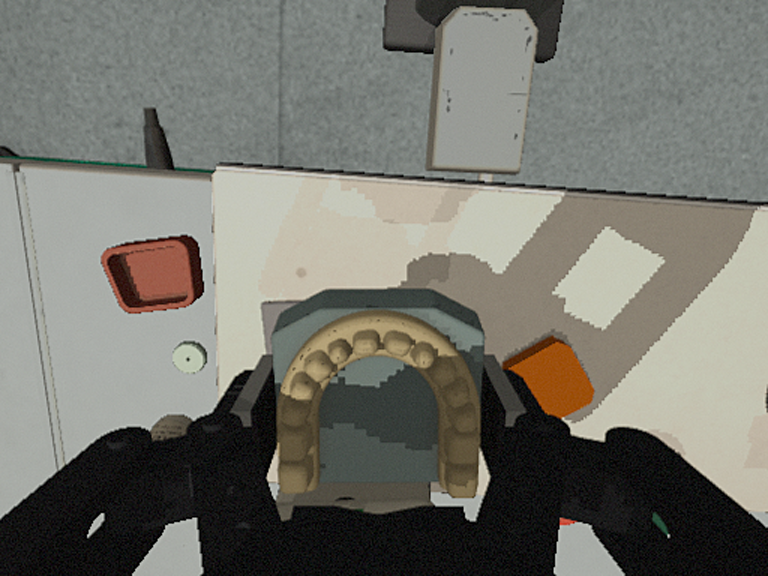

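View pics/sv12c.png

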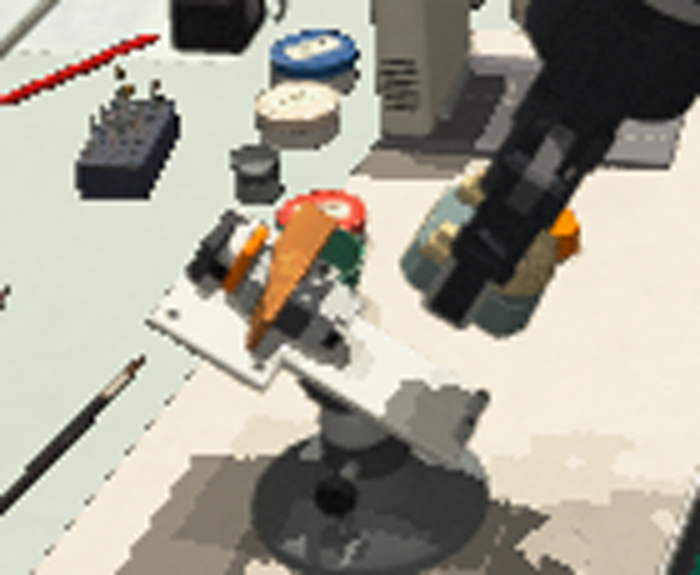

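```bash
python3 - <<'E'
from h import *
y=.07;sx=np.array([np.cos(y),np.sin(y),0]);sy=np.array([-np.sin(y),np.cos(y),0])
q=quat(-sy,.4*sx+[0,0,-.92])
print(robot.solve_ik([.40,-.18,.2],q))
robot.move_to([.40,-.18,.2],q)
robot.dwell(.15)
f=grab('wrist','wv13')
print(robot.current_clock(),f['p'])
E
```

```text
[-0.63917562 -0.01649983  2.13926009  0.39533591  0.73990586  0.605116  ]
22.6583 [ 0.40008517 -0.17997443  0.19998346]
```

View pics/wv13.png

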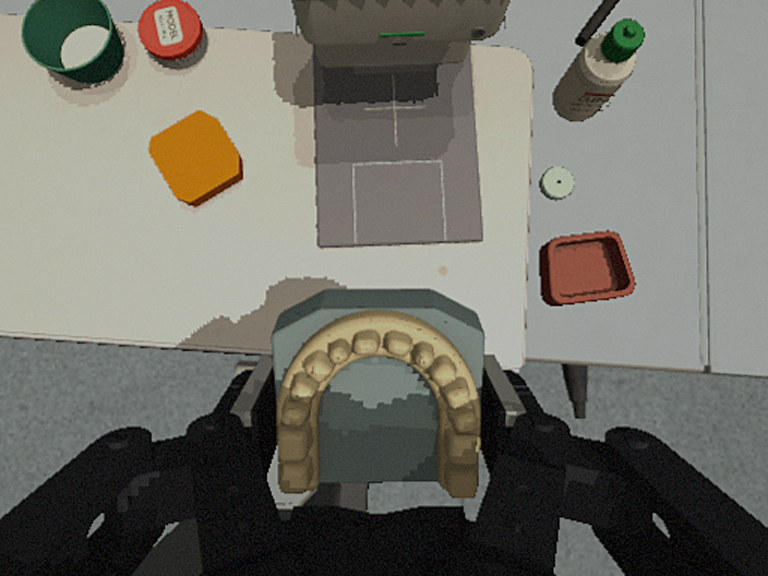

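```bash
python3 - <<'E'
from h import *
import pickle
f=pickle.load(open('pics/wv13.pkl','rb'));save('wv13c',f['frame'],5,(195,20,150,115+35))
E
```

```text
(no output)
```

View pics/wv13c.png

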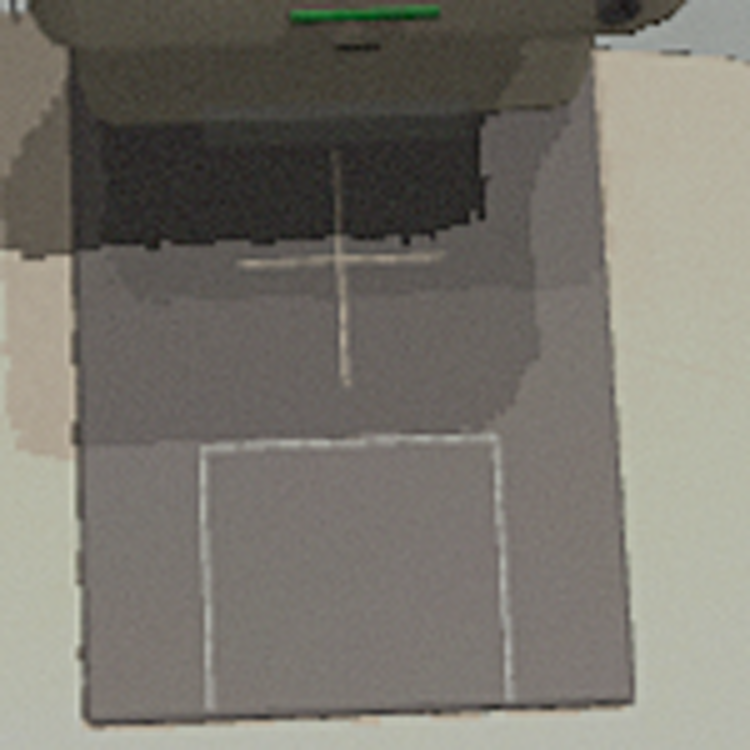

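```bash
python3 - <<'E'
from h import *
import pickle
from scipy.optimize import least_squares
f=pickle.load(open('pics/wv13.pkl','rb'));T=pickle.load(open('f0.pkl','rb'))
obs=[((-100,65),(87,713)),((-100,-65),(633,701)),((-34.5,34.5),(204,450)),((-34.5,-34.5),(497,438)),((-100,34.5),(210,709)),((-100,-34.5),(511,702)),((12,0),(340,259))]
px=np.array([(u/5+195-.4,v/5+20-.4) for _,(u,v) in obs])
P=np.array([onz(f,u,v,.006)[:2] for u,v in px]);S=np.array([a for a,_ in obs])/1000
def m(q,A=S):
    c,s=np.cos(q[2]),np.sin(q[2]);return A@np.array([[c,s],[-s,c]])+q[:2]
r=least_squares(lambda q:(m(q)-P).ravel(),[.585,-.18,.07])
print(r.x,np.degrees(r.x[2]),np.round(r.fun.reshape(-1,2)*1000,1).tolist())
# check in top / side
for n in ('top','side'):
    print(n,np.round(proj(T[n],np.c_[m(r.x),np.full(7,.006)]),1).tolist())
save('topsc',T['top']['frame'],6,(300,130,70,90)); save('sidesc',T['side']['frame'],6,(240,170,60,40))
E
```

```text
[ 0.59051823 -0.18024903  0.10029852] 5.746681962645401 [[-1.2, 1.2], [0.2, -1.2], [1.4, -0.2], [0.5, 0.7], [-1.1, -0.6], [-0.7, 0.8], [0.8, -0.7]]
top [[314.4, 209.0], [359.0, 203.6], [321.4, 185.7], [344.8, 182.9], [324.9, 207.7], [348.6, 204.8], [330.6, 169.0]]
side [[282.6, 201.5], [288.6, 182.3], [262.7, 195.1], [266.8, 185.1], [284.1, 196.7], [287.3, 186.5], [250.2, 188.9]]
```

View pics/topsc.png

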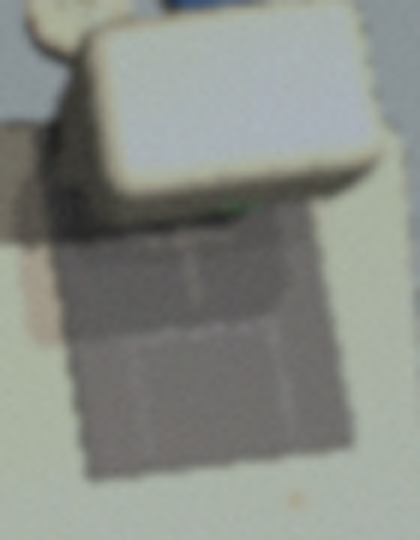

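View pics/sidesc.png

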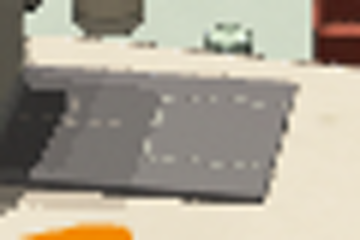

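```bash
cat > sc.py <<'E'
from h import *
SP=[.5905,-.1802,.1003]
sx=np.array([np.cos(SP[2]),np.sin(SP[2]),0]);sy=np.array([-np.sin(SP[2]),np.cos(SP[2]),0])
def S(x,y,z): return np.array([SP[0],SP[1],0])+(x*sx+y*sy)/1000+[0,0,z/1000]
def sinv(p):
    d=np.array(p)-[SP[0],SP[1],0];return np.array([d@sx,d@sy,d[2]])*1000
QP=quat(sy,[0,0,-1])
E
python3 - <<'E'
from sc import *
print(robot.solve_ik(S(-66,.5,60),QP))
robot.move_to(S(-66,.5,110),QP)
robot.servo_line(S(-66,.5,30),rate=.2)
robot.dwell(.1)
print(sinv(robot.current_eef_pos()),robot.current_clock())
r=robot.servo_line(S(-66,.5,-4),rate=.03,contact_N=4)
print(r,sinv(robot.current_eef_pos()),robot.current_force(),robot.current_moment(),robot.current_clock())
f=grab('side','sv14');save('sv14c',f['frame'],7,(220,140,90,75))
E
```

```text
[-3.61797940e-01  4.54339982e-01  1.83596302e+00 -4.44089210e-16
  8.51289656e-01 -2.03289427e+00]
[-64.74178185  -0.17435345  31.60543367] 25.5583
True [-66.21272666   0.59944659   1.25559568] [-0.1257884  0.0586093  4.8103317] [ 0.01286406  0.10790329 -0.0218389 ] 26.4417
```

View pics/sv14c.png

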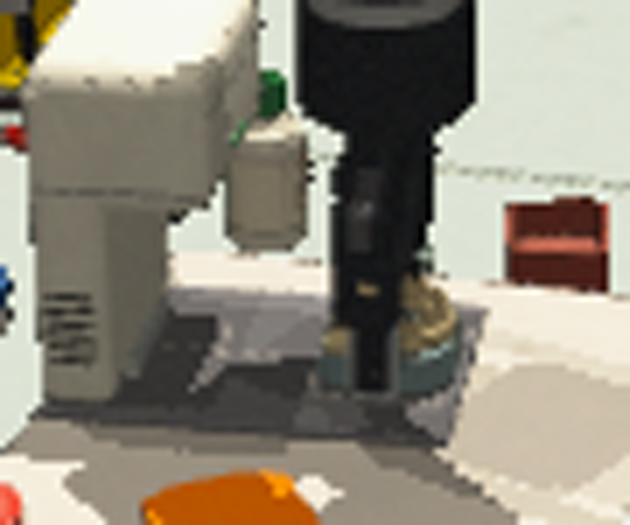

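```bash
python3 - <<'E'
from sc import *
robot.move_gripper(1.0,60)
print(robot.current_force())
robot.servo_line(S(-66,.5,95),rate=.2)
q=quat(-sy,.4*sx+[0,0,-.92])
robot.move_to(S(-170,0,170),q)
robot.move_gripper(.15)
robot.dwell(.1)
f=grab('wrist','wv15')
print(robot.current_clock(),f['p'])
save('wv15c',f['frame'],5,(195,20,150,150))
E
```

```text
[-0.40720156 -0.35091182 -0.11423528]
30.5 [ 0.42133593 -0.19722697  0.17001532]
```

View pics/wv15.png

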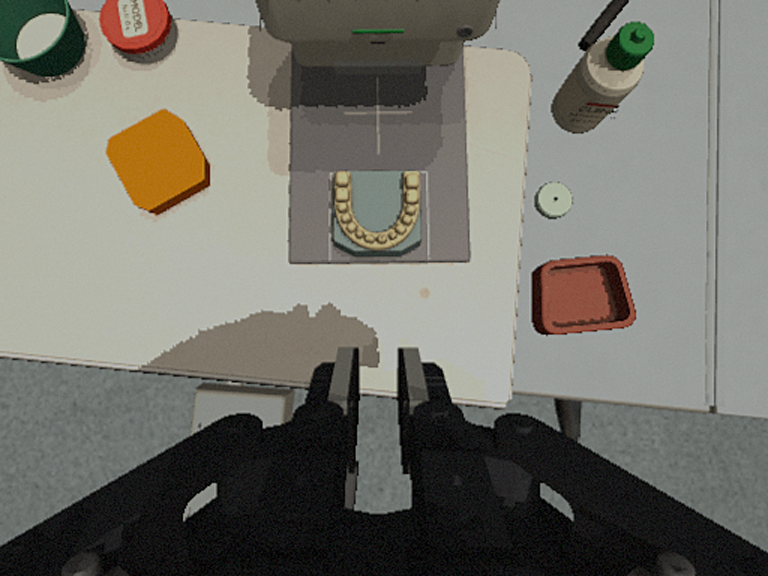

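View pics/wv15c.png

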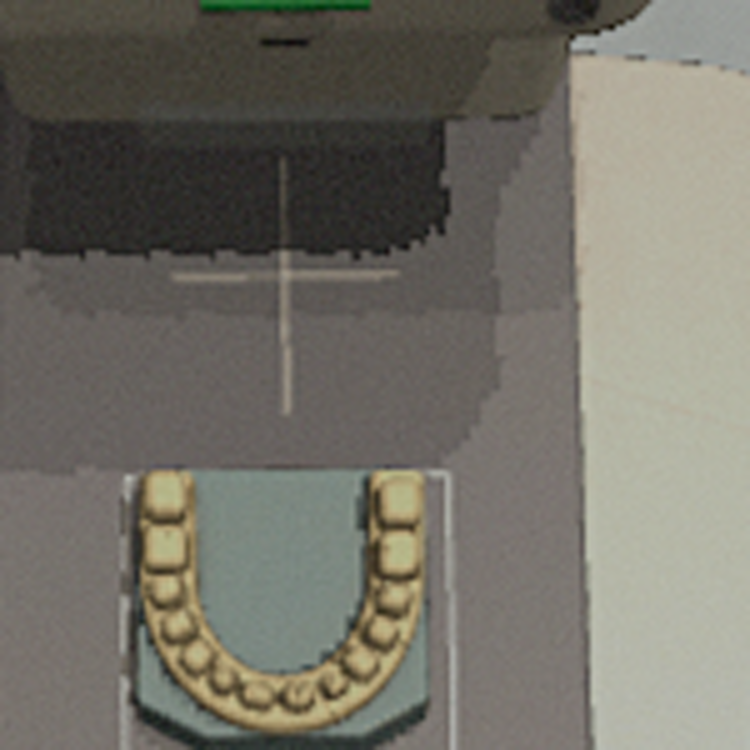

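```bash
python3 - <<'E'
from sc import *
for a in (20,25,30,35):
    s,c=np.sin(np.radians(a)),np.cos(np.radians(a));q=quat(-sy,s*sx+[0,0,-c])
    for X in (-130,-80,-27,-22): print(a,X,None if (j:=robot.solve_ik(S(X,0,14.5),q)) is None else np.round(j,2))
E
```

```text
20 -130 [-0.55  0.39  2.24  0.74  0.31  0.24]
20 -80 [-0.48  0.43  2.15  0.62  0.33  0.42]
20 -27 [-0.43  0.48  2.04  0.51  0.36  0.59]
20 -22 [-0.42  0.48  2.03  0.5   0.37  0.61]
25 -130 [-0.59  0.39  2.29  1.18  0.3  -0.24]
25 -80 [-0.52  0.43  2.2   1.04  0.29 -0.02]
25 -27 [-0.45  0.47  2.1   0.87  0.29  0.21]
25 -22 [-0.45  0.48  2.09  0.86  0.3   0.23]
30 -130 [-0.64  0.4   2.35  1.6   0.34 -0.7 ]
30 -80 [-0.55  0.44  2.26  1.51  0.31 -0.53]
30 -27 [-0.48  0.47  2.16  1.37  0.28 -0.31]
30 -22 [-0.48  0.48  2.15  1.35  0.28 -0.28]
35 -130 [-0.68  0.43  2.4   1.89  0.44 -1.03]
35 -80 [-0.59  0.45  2.31  1.87  0.39 -0.91]
35 -27 [-0.51  0.49  2.22  1.8   0.34 -0.76]
35 -22 [-0.5   0.49  2.21  1.79  0.34 -0.75]
```

```bash
python3 - <<'E'
from sc import *
a=np.radians(30);q=quat(-sy,np.sin(a)*sx+[0,0,-np.cos(a)])
robot.move_to(S(-140,.6,60),q)
robot.servo_line(S(-135,.6,14.5),rate=.15)
robot.dwell(.05)
print(sinv(robot.current_eef_pos()),robot.current_clock(),robot.current_force(),robot.current_finger_gap())
r=robot.servo_line(S(-60,.6,14.5),rate=.06,contact_N=10)
print(r,sinv(robot.current_eef_pos()),robot.current_force(),robot.current_clock())
f=grab('wrist','wv16');f=grab('side','sv16');save('sv16c',f['frame'],7,(220,140,90,75))
E
```

```text
[-1.34254771e+02  4.01304635e-02  1.56915346e+01] 31.8333 [-0.58727575  0.87749951  0.42086987] 0.15097215980655052
False [-60.12414021   0.61920468  14.45315426] [-0.70969701 -0.5422018   0.19128768] 33.2333
```

View pics/wv16.png

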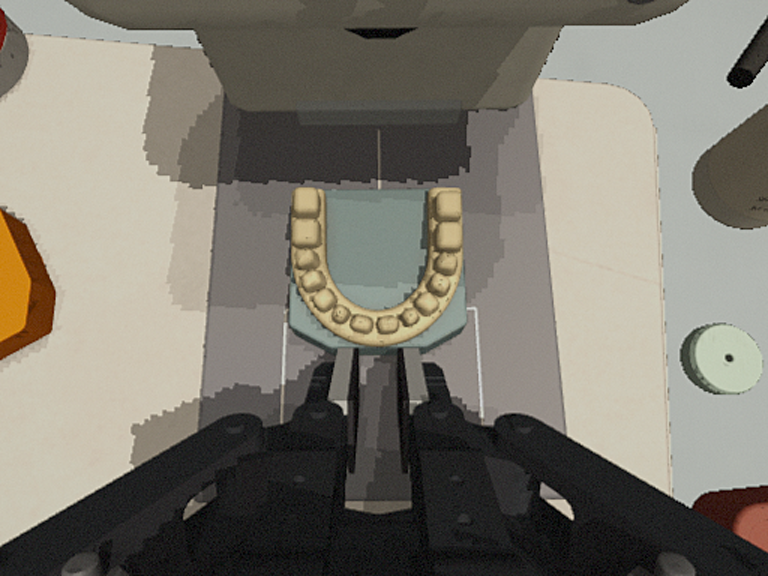

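View pics/sv16c.png

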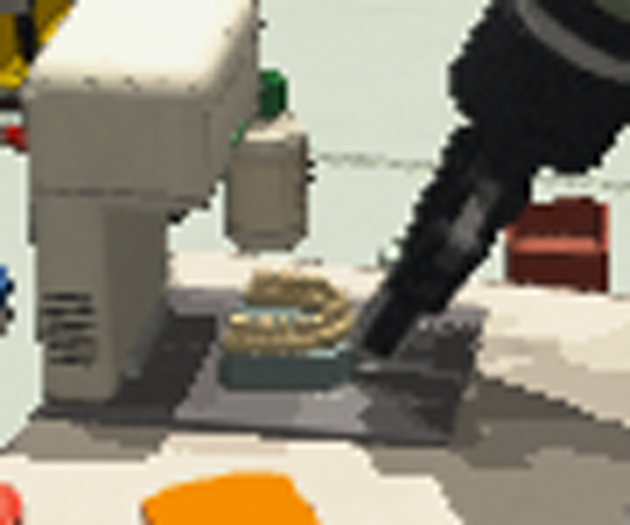

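```bash
python3 - <<'E'
from sc import *
r=robot.servo_line(S(-38,.6,14.5),rate=.06,contact_N=10)
print(r,sinv(robot.current_eef_pos()))
r=robot.servo_line(S(-18,.6,14.5),rate=.025,contact_N=7)
print(r,sinv(robot.current_eef_pos()),robot.current_force(),robot.current_moment(),robot.current_clock())
f=grab('wrist','wv17');f=grab('side','sv17');save('sv17c',f['frame'],7,(220,140,90,75))
E
```

```text
False [-38.11538863   0.70021219  14.39988266]
True [-25.74798575   0.60195432  13.9189497 ] [-1.94867119 -0.58560202  2.92472752] [-0.10115679  0.29641083 -0.02472795] 34.4167
```

View pics/wv17.png

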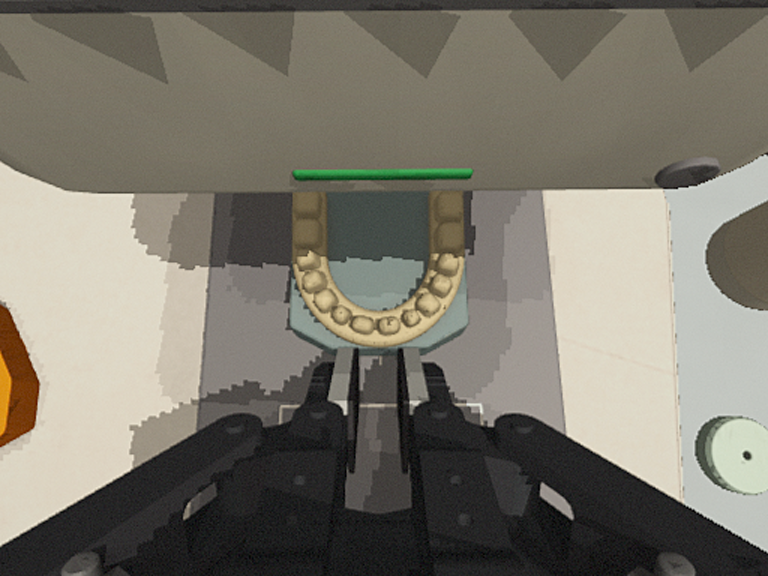

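View pics/sv17c.png

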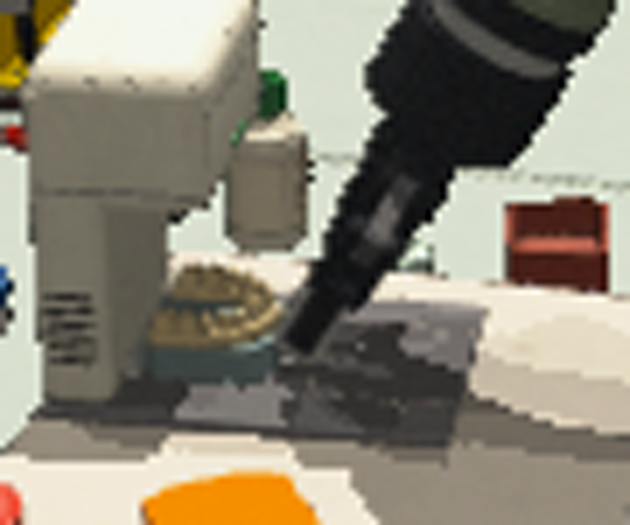

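```bash
python3 - <<'E'
from sc import *
r=robot.servo_line(S(-15,.6,14.5),rate=.025,contact_N=15)
print(r,sinv(robot.current_eef_pos()),sinv(robot.current_eef_pos()),robot.current_force(),robot.current_clock())
robot.dwell(.2)
print(sinv(robot.current_eef_pos()),robot.current_force())
robot.servo_line(S(-60,.6,16),rate=.1)
robot.servo_line(S(-120,0,40),rate=.2)
robot.dwell(.1)
f=grab('wrist','wv18');g=grab('side','sv18');save('sv18c',g['frame'],7,(220,140,90,75))
print(robot.current_clock())
E
```

```text
True [-25.99534438   0.84560211  13.10014824] [-25.99534438   0.84560211  13.10014824] [-0.87838375 -0.05077773  1.80900634] 34.7583
[-26.01494353   0.8727472   12.94130101] [-0.71536455  0.9840831   0.64967586]
36.125
```

View pics/wv18.png

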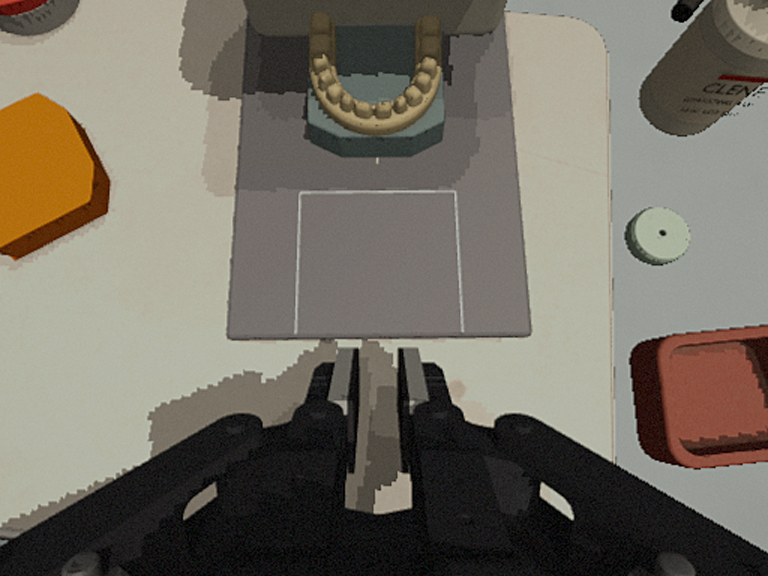

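View pics/sv18c.png

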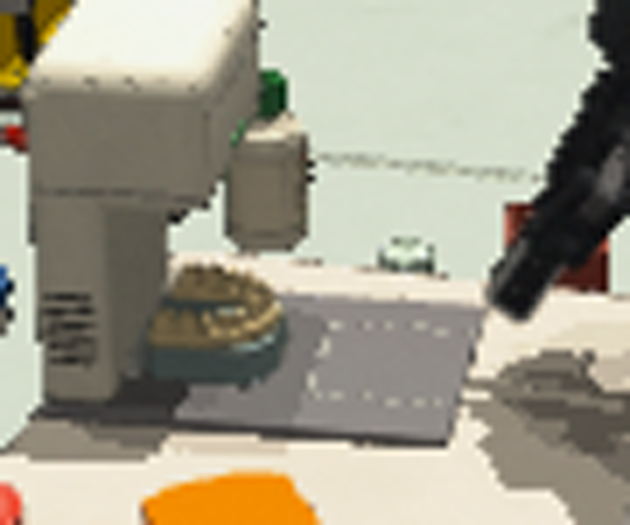

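```bash
python3 - <<'E'
from sc import *
import pickle
f=pickle.load(open('pics/wv18.pkl','rb'))
save('wv18c',f['frame'],7,(195,60,110,80))
for n,u,v in (('front L',344,155.5),('front R',411,156.5),('frame TL',301,192),('frame TR',456,191),('plate FL',229,335),('plate FR',530,333)): print(n,sinv(onz(f,u/1.5,v/1.5,.006)))
for n,u,v in (('base side L low',307,133),('R low',443,136)): print(n,sinv(onz(f,u/1.5,v/1.5,.006)))
E
```

```text
front L [-17.03676872  15.47160573   6.        ]
front R [-17.59898838 -15.40187598   6.        ]
frame TL [-35.17448471  34.63390508   6.        ]
frame TR [-34.80967999 -35.4362161    6.        ]
plate FL [-99.97007336  62.51323377   6.        ]
plate FR [-99.34547499 -63.91982296   6.        ]
base side L low [-5.43912121 32.9114582   6.        ]
R low [ -7.11070576 -30.50181655   6.        ]
```

View pics/wv18c.png

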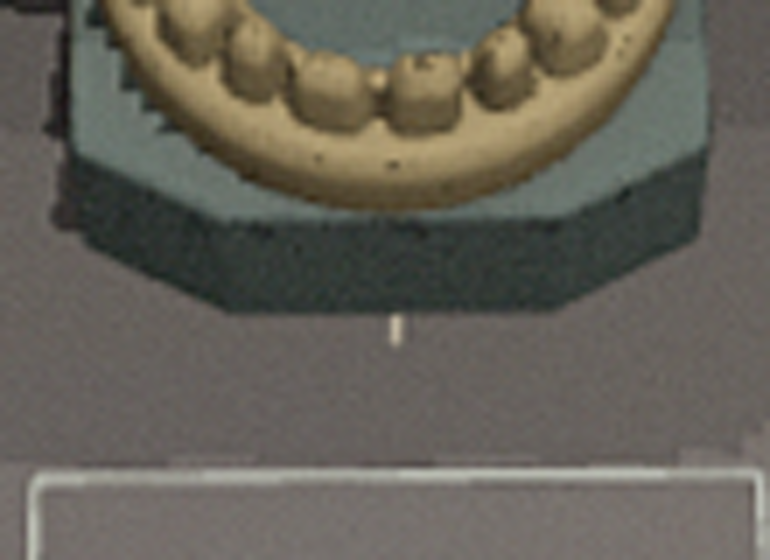

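```bash
cat > ang.py <<'E'
from sc import *
import pickle,sys
f=pickle.load(open(sys.argv[1],'rb'));g=f['frame'].astype(float).mean(2)
def linefit(u0,u1,v0,v1,kind):
    pts=[]
    for u in range(u0,u1+1):
        c=g[v0:v1+1,u]
        if kind=='bright': w=np.clip(c-np.median(c)-8,0,None); 
        else: w=np.clip(np.diff(c),0,None); w[w<w.max()*.5]=0
        if w.sum()<=0: continue
        v=(w*np.arange(len(w))).sum()/w.sum()+v0+(0 if kind=='bright' else .5)
        pts.append(sinv(onz(f,u,v,.006))[:2])
    P=np.array(pts);k=np.polyfit(P[:,1],P[:,0],1);r=P[:,0]-np.polyval(k,P[:,1])
    m=abs(r)<1;k=np.polyfit(P[m,1],P[m,0],1)
    return 'slope deg',round(-np.degrees(np.arctan(k[0])),2),'x0',round(k[1],2),'n',m.sum(),'rms',round((P[m,0]-np.polyval(k,P[m,1])).std(),2)
E
cat > a1.py <<'E'
import sys; sys.argv=['','pics/wv18.pkl']
from ang import *
print('front',linefit(231,272,100,108,'edge'))
print('frame',linefit(203,301,124,131,'bright'))
print('plate',linefit(160,345,219,227,'neg' if 0 else 'edge'))
E
python3 a1.py; python3 - <<'E'
import sys; sys.argv=['','pics/wv15.pkl']
sys.path.insert(0,'.')
from ang import *
print('wv15 plate',linefit(200,300,170,178,'edge'))
E
```

```text
front ('slope deg', np.float64(0.5), 'x0', np.float64(-17.58), 'n', np.int64(42), 'rms', np.float64(0.12))
frame ('slope deg', np.float64(0.29), 'x0', np.float64(-34.81), 'n', np.int64(99), 'rms', np.float64(0.06))
plate ('slope deg', np.float64(0.56), 'x0', np.float64(-101.48), 'n', np.int64(186), 'rms', np.float64(0.15))
wv15 plate ('slope deg', np.float64(0.62), 'x0', np.float64(-101.53), 'n', np.int64(79), 'rms', np.float64(0.25))
```

```bash
python3 - <<'E'
from sc import *
robot.move_to([.36,-.25,.28],quat([0,-1,0],[.3,0,-1]))
robot.dwell(.2)
g=grab('side','sv19');save('sv19c',g['frame'],4,(130,130,180,150))
t=grab('top','tv19');save('tv19c',t['frame'],3,(120,140,250,110))
print(robot.current_clock(),robot.current_force(),robot.current_finger_gap())
E
```

```text
37.475 [-0.42518092  0.48874825 -0.00283084] 0.14881274918716964
```

View pics/sv19c.png

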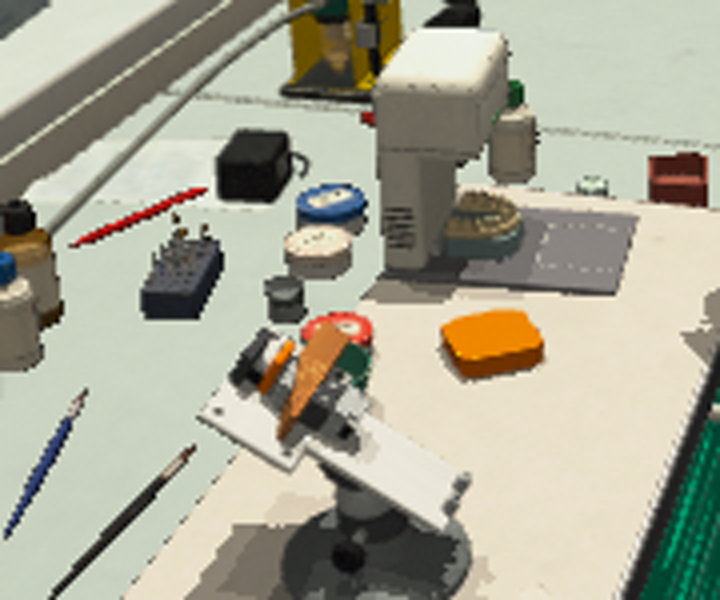

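View pics/tv19c.png

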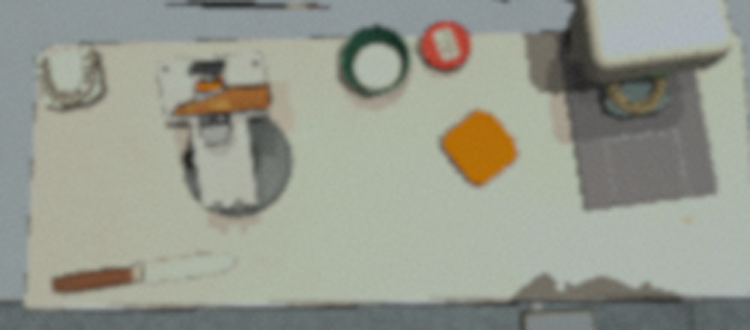

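Both crops show the wedge still in the throat, the holder empty, the model under the scan head, and the other bench items in their original places. I'm handing the job in.

```bash
python3 -c "
from cell import robot
robot.close_job(); print(robot.current_clock())"
```

```text
the job is handed in; nothing more can be done
the job is handed in; nothing more can be done
```

The dental model is in the scanner with its heel against the steel stop, and the wedge is holding the catch open on its own. I handed the job in at about 37.5 s of the 64 s allowed.

- **Wedge:** I drove it thin end first to about 34 mm past the throat's middle, which by the given formula opens the catch about 8 mm. After I let go, the wrist picture showed the lip clear of the heel. The last side and top pictures show the wedge still in place.
- **Model:** I lifted it out square to the table and set it down inside the marked frame at about 5 N contact force. I let go and pushed it back with the gripper leaning 30 degrees. It met firm resistance where the stop was expected, and a second push did not move it further.
- **Final measurements from the wrist picture:**
  - The front face is at scanner x of about -17.3 to -17.6 mm; -17 mm is expected with the heel on the stop.
  - The model is within about 0.2 degrees of the printed frame and the plate's edge.
  - It sits about 0.5 mm off the printed line.
- **Bystanders:** those in view in the last pictures look unmoved.
- **Limits and disagreements:**
  - The heel itself is hidden under the scan head, so its contact rests on the push resistance and the front-face position.
  - The wrist camera was about 1 to 2 mm off the true gripper position, so I found the table height by touch instead. My picture fit had put it about 1 to 4 mm too low.

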